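# Free and open the lockout padlock under the wire bobbin

### The arm

A 6-joint arm with a two-finger parallel gripper is mounted at the origin on the work surface. World frame = base frame: x ahead of the robot, y to its left, z up, the work surface at z = 0. Lengths are in m, angles in rad, forces in N, time in s.
With the tool pointing down it reaches from about 0.25 to 0.725 m from the base axis. Payload 4 kg.
Tool frame: the origin (TCP) lies midway between the tips of the shut fingers; the grasp point (between the pads) lies bot.tcp_to_grasp behind it (bot.tcp_to_grasp is the distance from the TCP to the grasp point, in m); z points along the fingers, y is the line along which they close (so a half turn about z gives the same grasp; the last joint's range is limited). The gripper opens to 85 mm and grips with 20 to 120 N. Pads are 22 mm wide; open, the fingers measure 114 mm over their backs; the gripper's body (76 mm by 85 mm) begins 54 mm behind the grasp point. The pads swing forward as they close: fully open they stand 13 mm farther back than shut.
Start: joints at [-1.228, 0.241, 0.005, 1.335, 0, 1.571], TCP at [0.168, -0.471, 0.231] pointing down, gripper open.
Joint ranges: [-2.72, 2.72], [-1.05, 1.87], [-1.09, 1.28], [-1.99, 2.15], [-1.42, 1.44], [-3.14, 3.14]. Speed limits (rad/s): [2.79, 2.79, 3.14, 3.14, 3.14, 3.14].

### API

Orientations are given as a unit quaternion [x, y, z, w].
In Python, from workcell import readout, camera, bot gives the robot as it stands. The module is installed in compiled form; this text tells all that it offers.
- The arm moves only by the tool jog_arm, never from a script. Its argument "motion" is a list of rows, each an object of numbers: "x", "y", "z": the shift along the tool's x, y, z in mm; "spin": the turn about the tool's z in degrees; "fingers": the closure, from -1 (fully open) to 1 (shut). A call has 1 to 8 rows; each row is the pose to reach, as a shift and turn from the pose commanded when the call began, along the tool's axes at that moment; what a row does not reach only later rows make up. A row lasts 1/8 s, in which the tool goes at most 62.5 mm and 10.7 degrees, less where a joint would pass 70% of its speed; a pose out of reach is approached as far as the arm can. A call with a gripper value outside its range is refused whole. The fingers move at their own pace and stop on an object; the grip force is fixed at half the most. Time passes only in rows, so rows that repeat a pose let the fingers close. It gives the time, the measured TCP pose, the force, the opening and the grip force at its end, in the units of the state.
- readout.get_obs(): the state, without advancing time (a new reading comes with each control period).
- camera(name): name is "scene" or "side" or "wrist"; returns a dict with "pixels" (400x640x3 uint8, red, green, blue), "K" (3x3 intrinsics, pixels), "rvec" (rotation vector, rad) and "tvec" (3), from world to camera coordinates, as OpenCV has them. Camera axes: x right, y down, z forward; pixel columns grow to the right and rows downward; lengths in m; the calibration is good to about 2 mm. A picture is of the moment at which its call begins. There is no depth.
- bot.job_done(): hands the job in; it is judged then, once.
The state is a dict: "clock": time; "joint_pos": joint angles; "joint_vel": joint speeds; "tau": joint torques, N m; "eef_pos": TCP position; "tool_rot": TCP orientation; "ft_force": force on the tool from outside, world axes, zero at the start; "ft_torque": the same for the moment, N m; "grip_width": finger opening in m; "grasp_force": force on a finger pad.
Only numpy, scipy, OpenCV 4.12 (cv2) and the standard library are available. Lean on these libraries where they do the work, as an engineer would, in place of code of your own. Each camera call takes 0.05 s, during which the arm holds its last target. There are 200 camera calls.

### The job

Slide the wire bobbin straight up off the spindle and stand it upright on the rubber mat, let go of it. Then turn the combination lock's dial, feeling the clicks, to the notch where the dial's nose points straight at the shackle, and pull the shackle out to its stop. Finish holding the open lock up in the gripper, still and clear of everything, at least 15 cm above the bench, and do not let go; leave the meter, battery cell and screwdriver where they are.

Things in the scene. Friction and masses are not known exactly. Their poses are not given: they have to be found in the camera images.
- stand: Aluminium stand fixed to the bench. Origin on the spindle's axis at bench level; x runs from the spindle to the lock's body, about away from the robot. Base 12 mm thick: 68 x 76 mm under the lock's body, a 30 mm wide strip under the spindle (x -34 to 26 mm), none under the shackle's legs. Rails (y 31.5 to 37.5 mm, both sides) and back wall, 20 mm high, nest the lock with 1.5 mm play.
- spindle_top (a point): Top of the upright steel spindle, 77 mm above the bench, 11 mm diameter, tapered over its last 5 mm. Around its foot a collar, 24 mm diameter, its top 44 mm above the bench, carries the bobbin and stops the lock's body when the shackle is pulled.
- bobbin: Wire bobbin round the spindle: white flanges 52 mm diameter, 5 mm thick, copper winding 47 mm diameter between, 30 mm tall, bore 15 mm, about 0.18 kg. Origin: middle of its underside, 44 mm above the bench at the start; z along its axis, up. It clears the spindle after rising 33 mm. It overhangs the shackle, so the lock cannot come off the spindle before it.
- lock: Loose steel padlock, about 0.35 kg, on its back in the stand's nest, shackle round the spindle. Body 60 x 60 x 30 mm (x, y, z). Origin: middle of its underside, 12 mm above the bench and 43.5 mm along the stand's x at the start; z up through the dial, -x towards the shackle. It lifts straight up out of the nest and off the spindle.
- dial (a joint): Dial angle (rad), positive counter-clockwise from above, limits -1.6 and 0.55. Clicks into notches 0.524 (30 degrees) apart at -1.571, -1.047, -0.524, 0, 0.524 (about 0.06 N m to leave one). Only at 0, within about 0.15, is the shackle free. Starts one to three notches short: turn counter-clockwise. Its axis is parallel to the lock's z, at the lock's x = 8 mm, y = 0.
- dial_nose (a point): Nose, the rounded end of the dial's bar grip, white line on top; 18 mm from the dial's axis, 52 mm above the lock's underside. At dial = 0 it points along the lock's -x, straight at the shackle. The bar is 12 mm wide, 36 mm long and stands 34 to 52 mm above the lock's underside, on a black skirt 44 mm diameter, 4 mm thick.
- shackle (a joint): How far the shackle is pulled out of the lock (m): 0 shut, 0.022 fully out. It slides along the lock's -x with about 2.5 N of friction and stays where it is left. When locked it yields only about 1.5 mm.
- shackle_bow (a point): Middle of the shackle's crossbar (8 mm bar), on its axis, 15 mm above the lock's underside, shut 85.5 mm from the lock's origin along -x. Two straight legs along x, axes at y = 22 and -22 mm (52 mm over both, 36 mm between), start 8 mm from the crossbar's axis and enter the lock's body; corners cut at 45 degrees. Can be gripped across both legs.
- mat: Flat black rubber mat fixed on the bench, 150 x 150 x 3 mm; origin at the middle of its underside. It lies to the left or right of the stand.
- tray: Fixed grey parts tray 150 x 150 mm, 28 mm high, with fuses in it, on the other side of the stand; origin at the middle of its underside.
- meter: Grey hand-held meter, 150 x 75 x 40 mm, lying beyond the stand, origin at the middle of its underside. Leave where it is.
- cell: Silver battery cell standing beyond the stand, 70 x 27 x 103 mm tall, origin at the middle of its underside. Leave where it is.
- driver: Screwdriver with red handle, 200 mm long, lying beyond the stand; origin at its middle, underside. Leave where it is.

How it is judged:
On the way, in this order (a step that is already met when the one before it is completed fails the run):
1. the bobbin stands released on the rubber mat (x of bobbin in the frame of mat between -0.055 and 0.055 m and y of bobbin in the frame of mat between -0.055 and 0.055 m and height (world z) of bobbin below 0.012 m and angle between bobbin's own z axis and vertical below 0.15 rad and contact force between the fingers and bobbin below 0.1 N and linear speed of bobbin below 0.03 m/s), for 0.2 s.
2. the dial is in the opening notch, the shackle still shut (value of joint dial between -0.15 and 0.15 rad and value of joint shackle below 0.005 m), for 0.1 s.
3. the shackle is pulled out (value of joint shackle above 0.018 m), for 0.1 s.
At the end, for the whole second after the job is handed in: The bobbin stands upright on the mat, its centre within 55 mm of the mat's middle along either side; the shackle is out by more than 18 mm; the lock is held still in the fingers, not touching the stand, its origin more than 150 mm above the bench (x of bobbin in the frame of mat between -0.055 and 0.055 m and y of bobbin in the frame of mat between -0.055 and 0.055 m and height (world z) of bobbin below 0.012 m and angle between bobbin's own z axis and vertical below 0.15 rad and linear speed of bobbin below 0.03 m/s and value of joint shackle above 0.018 m and height (world z) of lock above 0.15 m and linear speed of lock below 0.05 m/s and contact force between the fingers and lock above 1 N and contact force between lock and stand below 0.1 N); the arm keeps its last pose, push and grip.
It fails at once if the meter is moved by more than 3 cm or tipped (distance of meter from where it was at the start of the episode above 0.03 m or angle between meter's own z axis and vertical above 0.35 rad).
It fails at once if the battery cell is moved by more than 3 cm or tipped (distance of cell from where it was at the start of the episode above 0.03 m or angle between cell's own z axis and vertical above 0.35 rad).
It fails at once if the screwdriver is moved by more than 3 cm (distance of driver from where it was at the start of the episode above 0.03 m).
It also fails if it takes over 72 s, if anything falls off the work surface, if the arm or the gripper's body presses on something with over 40 N, if the wrist force passes 120 N, or if a joint passes its speed limit or range.

## Working session

There is one attempt and no reset: what is moved stays moved. The work goes in short steps, Python scripts to look and compute and a tool call to move; the robot and the scene stay as the last step left them, time stands still between calls to the robot, and variables do not carry over. Pictures are saved under pics/ and viewed, at most 10 in all, crops included, and the job is handed in when it is done.

Besides the shell and the picture viewer there is one more tool, called after ">>>" by a JSON object that holds its "op" and its "data". jog_arm: Moves the arm, as the interface text tells. Its arguments: {"type":"object","properties":{"motion":{"type":"array"}},"required":["motion"]}

```bash
mkdir -p pics; cat > h.py <<'E'
import numpy as np, cv2
from workcell import readout, camera, bot
from scipy.spatial.transform import Rotation as R
def cam(n):
    c=camera(n); c['R']=cv2.Rodrigues(np.array(c['rvec'],float))[0]; c['t']=np.array(c['tvec'],float).ravel(); c['K']=np.array(c['K']); return c
def ray(c,u,v,z):
    d=c['R'].T@np.linalg.inv(c['K'])@np.array([u,v,1.]); o=-c['R'].T@c['t']
    return o+d*(z-o[2])/d[2]
def proj(c,p):
    q=c['K']@(c['R']@np.array(p,float)+c['t']); return q[:2]/q[2]
def save(c,f): cv2.imwrite('pics/'+f,c['pixels'][:,:,::-1])
E
python3 - <<'E'
from h import *
for n in ['scene','side']:
    c=cam(n); save(c,n+'0.png'); print(n,-c['R'].T@c['t'])
o=readout.get_obs(); print(o['clock'],o['eef_pos'],o['tool_rot'],o['grip_width'],bot.tcp_to_grasp)
print(R.from_quat(o['tool_rot']).as_matrix())
E
```

```text
scene [0.93698703 0.59598254 0.62966685]
side [0.18051773 0.40712557 0.75673675]
0.1 [ 0.16786343 -0.47037593  0.23049602] [ 9.85346304e-01  1.70563069e-01 -1.69190994e-04 -9.34314665e-04] 0.08542684176100046 0.0187
[[ 9.41816422e-01  3.36127063e-01 -6.52142594e-04]
 [ 3.36127695e-01 -9.41814733e-01  1.78353153e-03]
 [-1.47042879e-05 -1.89896247e-03 -9.99998197e-01]]
```

View pics/scene0.png

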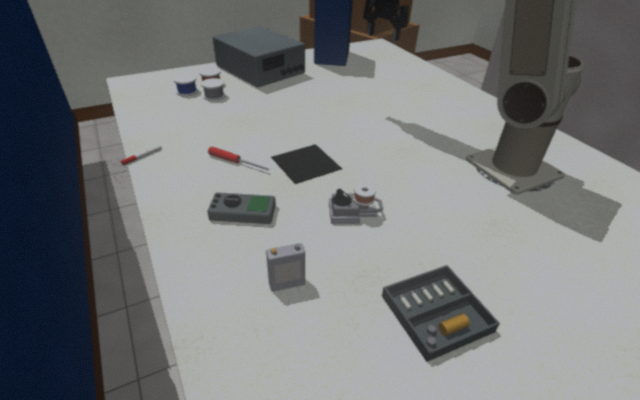

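View pics/side0.png

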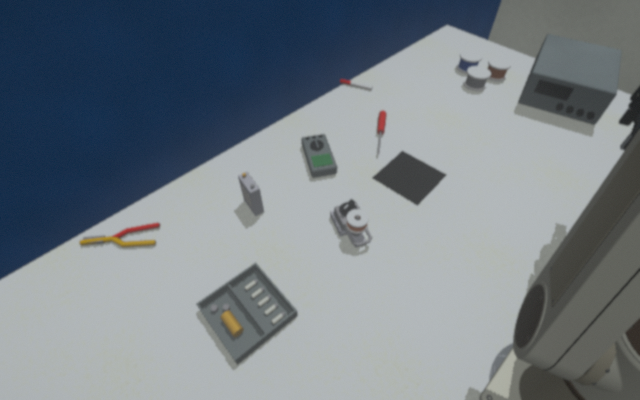

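The scene view shows the mat at about (306,162), the bobbin at (365,191), the dial at (342,198) and the tray at (440,310). In the side view the mat is at (409,177), the bobbin top at (356,218) and the dial at (348,206).

```bash
python3 - <<'E'
from h import *
S=cam('scene');D=cam('side')
for c,n,b,m,dl in [(S,'scene',(365,189),(306,162),(342,197)),(D,'side',(356,217),(409,177),(348,207))]:
    print(n,'bob',ray(c,*b,.079),'dial',ray(c,*dl,.064))
    hsv=c['pixels'].astype(int).max(2)
    mk=(hsv<45).astype(np.uint8)
    k,l,st,ce=cv2.connectedComponentsWithStats(mk)
    i=l[m[1],m[0]]; cs,_=cv2.findContours((l==i).astype(np.uint8),0,1)
    r=cv2.boxPoints(cv2.minAreaRect(cs[0])); ap=cv2.approxPolyDP(cs[0],8,True)[:,0]
    P=np.array([ray(c,*p,.003)[:2] for p in ap]); print('mat',st[i],P.round(3).tolist(),P.mean(0))
    for q in ((216,207),(272,217),(268,250),(303,284),(228,156)) if n=='scene' else (): print(q,ray(c,*q,.03).round(3))
x=D['pixels'][180:260,310:390]; y=S['pixels'][170:250,310:390]
cv2.imwrite('pics/crop.png',cv2.resize(np.hstack([y,x]),None,fx=5,fy=5,interpolation=cv2.INTER_CUBIC)[:,:,::-1])
E
```

```text
scene bob [ 0.49925545 -0.00726939  0.079     ] dial [ 0.55150394 -0.02005435  0.064     ]
mat [     0      0    640    400 227707] [[1.151, 0.168]] [1.15099624 0.16777098]
(216, 207) [ 0.813 -0.149  0.03 ]
(272, 217) [ 0.709 -0.06   0.03 ]
(268, 250) [0.755 0.033 0.03 ]
(303, 284) [0.728 0.146 0.03 ]
(228, 156) [ 0.723 -0.35   0.03 ]
side bob [ 0.49810689 -0.00969668  0.079     ] dial [ 0.53902216 -0.02757915  0.064     ]
mat [     0      0    640    400 255573] [[0.213, -1.169]] [ 0.21269156 -1.16919909]
```

View pics/crop.png

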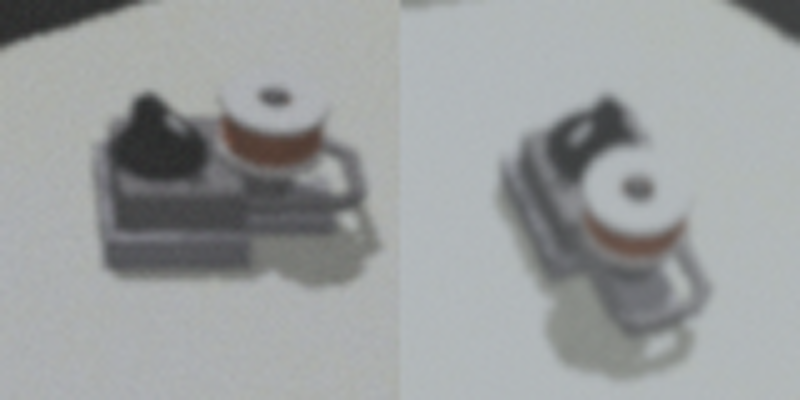

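The crop puts the bobbin top at scene (364.4,189) and side (357.6,217). The lock with its dark dial lies beyond the bobbin, and the mat is on the robot's right.

```bash
python3 - <<'E'
from h import *
S=cam('scene');D=cam('side');W=cam('wrist')
for c,n,b,m in [(S,'scene',(364.4,189),(306,162)),(D,'side',(357.6,217),(409,177))]:
    print(n,'bob',ray(c,*b,.075))
    g=c['pixels'].astype(int).max(2)
    k,l,st,ce=cv2.connectedComponentsWithStats((g<90).astype(np.uint8))
    i=l[m[1],m[0]]; cs,_=cv2.findContours((l==i).astype(np.uint8),0,1)
    ap=cv2.approxPolyDP(max(cs,key=len),6,True)[:,0]
    P=np.array([ray(c,*p,.003)[:2] for p in ap]); print('mat',g[m[1],m[0]],st[i],P.round(3).tolist(),P.mean(0))
o=readout.get_obs(); M=R.from_quat(o['tool_rot']).as_matrix(); p=np.array(o['eef_pos'])
print('wristcam in tool',M.T@(-W['R'].T@W['t']-p),'axes',(M.T@W['R'].T).round(2), W['K'][0,0])
for t in ([0.46,-0.01,0.25],[.498,-.009,.25]): print((M.T@(np.array(t)-p)*1000).round(1))
E
```

```text
scene bob [ 0.49733722 -0.01224005  0.075     ]
mat 50 [ 272  145   69   39 1505] [[0.451, -0.203], [0.459, -0.343], [0.601, -0.335], [0.593, -0.192]] [ 0.52604324 -0.2684233 ]
side bob [ 0.49738962 -0.0148077   0.075     ]
mat 66 [ 374  152   70   52 1891] [[0.602, -0.336], [0.594, -0.197], [0.452, -0.206], [0.465, -0.346]] [ 0.52832871 -0.27126494]
wristcam in tool [ 0.07090085  0.00133963 -0.14292651] axes [[ 0.   -0.96 -0.28]
 [ 1.    0.   -0.  ]
 [ 0.   -0.28  0.96]] 315.5833034043201
[ 429.9 -335.8  -18.7]
[ 466.  -324.   -18.8]
```

>>> {"op": "jog_arm", "data": {"motion": [{"x":58,"y":-40,"z":-2,"spin":5,"fingers":-1},{"x":116,"y":-80,"z":-5,"spin":10,"fingers":-1},{"x":174,"y":-120,"z":-8,"spin":15,"fingers":-1},{"x":230,"y":-160,"z":-10,"spin":20,"fingers":-1},{"x":290,"y":-200,"z":-12,"spin":25,"fingers":-1},{"x":348,"y":-240,"z":-15,"spin":30,"fingers":-1},{"x":406,"y":-280,"z":-17,"spin":34,"fingers":-1},{"x":464,"y":-320,"z":-19,"spin":38,"fingers":-1}]}}

```text
clock: 1.35
eef_pos: [0.4498, -0.1049, 0.2487]
tool_rot: [0.992, -0.127, 0.002, -0.019]
ft_force: [-0.0, -0.2, 0.6]
grip_width: 0.0853
grasp_force: 0.0
```

>>> {"op": "jog_arm", "data": {"motion": [{"x":0,"y":0,"z":0,"spin":0,"fingers":-1},{"x":0,"y":0,"z":0,"spin":0,"fingers":-1}]}}

```text
clock: 1.6
eef_pos: [0.4475, -0.1094, 0.2481]
tool_rot: [0.991, -0.131, 0.001, -0.018]
ft_force: [-0.3, 0.5, 0.7]
grip_width: 0.0852
grasp_force: 0.0
```

```bash
python3 - <<'E'
from h import *
W=cam('wrist'); save(W,'w1.png'); o=readout.get_obs(); print(o['eef_pos'],R.from_quat(o['tool_rot']).as_matrix()[:,0],proj(W,[.497,-.0135,.074]),o['joint_pos'])
E
```

```text
[ 0.44731579 -0.10964844  0.24821977] [ 0.96561148 -0.2599812  -0.00206045] [225.71526346 158.26201107] [-0.26402804  0.15684068 -0.05642356  1.35962932  0.03588168  3.14056725]
```

View pics/w1.png

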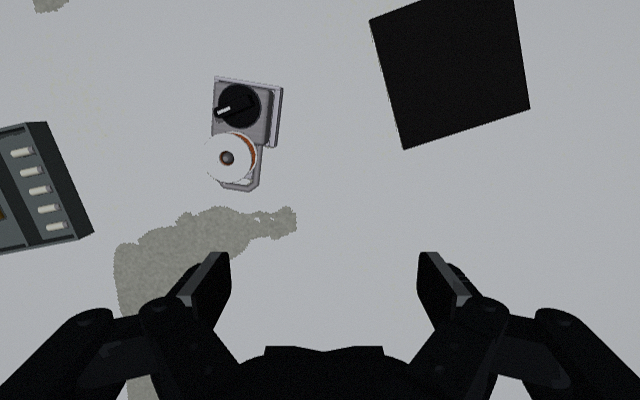

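The wrist view has the bobbin hub at (227,157), the dial at (240,105) with its white nose line at (217,113), meaning about -60°, and the mat at upper right. Joint 6 hit its limit, so I'll spin half a turn back.

>>> {"op": "jog_arm", "data": {"motion": [{"spin":-10,"fingers":-1},{"spin":-20,"fingers":-1},{"spin":-30,"fingers":-1},{"spin":-40,"fingers":-1},{"spin":-50,"fingers":-1},{"spin":-60,"fingers":-1},{"spin":-70,"fingers":-1},{"spin":-80,"fingers":-1}]}}

```text
validation failed for argument at $.mo...
```

>>> {"op": "jog_arm", "data": {"motion": [{"spin":-10,"fingers":-1},{"spin":-20,"fingers":-1},{"spin":-30,"fingers":-1},{"spin":-40,"fingers":-1},{"spin":-50,"fingers":-1},{"spin":-60,"fingers":-1},{"spin":-70,"fingers":-1},{"spin":-80,"fingers":-1}]}}

```text
validation failed for argument at $.mo...
```

```bash
python3 - <<'E'
from h import *
o=readout.get_obs(); M=R.from_quat(o['tool_rot']).as_matrix(); p=np.array(o['eef_pos']);print(p,M.round(3).tolist(),o['joint_pos'])
print(M.T@(np.array([.497,-.0135,.22])-p)*1000)
E
```

```text
[ 0.44731579 -0.10964844  0.24821977] [[0.966, -0.26, 0.007], [-0.26, -0.965, 0.035], [-0.002, -0.036, -0.999]] [-0.26402804  0.15684068 -0.05642356  1.35962932  0.03588168  3.14056725]
[  23.03699839 -104.6804237    31.94845455]
```

All five fields are required in each row.

>>> {"op": "jog_arm", "data": {"motion": [{"x":0,"y":0,"z":0,"spin":-10,"fingers":-1},{"x":0,"y":0,"z":0,"spin":-20,"fingers":-1},{"x":0,"y":0,"z":0,"spin":-30,"fingers":-1},{"x":0,"y":0,"z":0,"spin":-40,"fingers":-1},{"x":0,"y":0,"z":0,"spin":-50,"fingers":-1},{"x":0,"y":0,"z":0,"spin":-60,"fingers":-1},{"x":0,"y":0,"z":0,"spin":-70,"fingers":-1},{"x":0,"y":0,"z":0,"spin":-80,"fingers":-1}]}}

```text
clock: 2.65
eef_pos: [0.4472, -0.1101, 0.2485]
tool_rot: [0.842, 0.539, 0.013, -0.013]
ft_force: [-0.2, -1.1, -0.5]
grip_width: 0.0855
grasp_force: 0.0
```

>>> {"op": "jog_arm", "data": {"motion": [{"x":0,"y":0,"z":0,"spin":-10,"fingers":-1},{"x":0,"y":0,"z":0,"spin":-20,"fingers":-1},{"x":0,"y":0,"z":0,"spin":-30,"fingers":-1},{"x":0,"y":0,"z":0,"spin":-40,"fingers":-1},{"x":0,"y":0,"z":0,"spin":-50,"fingers":-1},{"x":0,"y":0,"z":0,"spin":-60,"fingers":-1},{"x":0,"y":0,"z":0,"spin":-70,"fingers":-1},{"x":0,"y":0,"z":0,"spin":-80,"fingers":-1}]}}

```text
clock: 3.65
eef_pos: [0.4472, -0.1101, 0.2485]
tool_rot: [0.299, 0.954, 0.018, -0.001]
ft_force: [0.4, -0.3, 0.1]
grip_width: 0.0853
grasp_force: 0.0
```

```bash
python3 - <<'E'
from h import *
o=readout.get_obs(); M=R.from_quat(o['tool_rot']).as_matrix(); p=np.array(o['eef_pos']);print(p,M.round(3).tolist(),o['joint_pos'])
print(M.T@(np.array([.497,-.0135,.22])-p)*1000)
E
```

```text
[ 0.4472098  -0.11010131  0.24851727] [[-0.821, 0.571, 0.008], [0.571, 0.821, 0.035], [0.013, 0.033, -0.999]] [-0.26512073  0.15607332 -0.0565723   1.35942835  0.03600788  0.34226755]
[ 13.8463395  106.72107628  32.29555209]
```

>>> {"op": "jog_arm", "data": {"motion": [{"x":7,"y":50,"z":10,"spin":-8,"fingers":-1},{"x":14,"y":107,"z":20,"spin":-15,"fingers":-1},{"x":14,"y":107,"z":30,"spin":-15,"fingers":-1},{"x":14,"y":107,"z":32,"spin":-15,"fingers":-1}]}}

```text
clock: 4.15
eef_pos: [0.4971, -0.0132, 0.2194]
tool_rot: [0.174, 0.985, 0.018, -0.0]
ft_force: [-0.4, -0.7, -0.7]
grip_width: 0.0854
grasp_force: 0.0
```

```bash
python3 - <<'E'
from h import *
W=cam('wrist'); save(W,'w2.png'); o=readout.get_obs(); print(o['eef_pos'],R.from_quat(o['tool_rot']).as_matrix().round(3).tolist(),proj(W,[.497,-.0135,.074]),o['joint_pos'])
E
```

```text
[ 0.49722393 -0.01352072  0.21961367] [[-0.939, 0.344, 0.007], [0.344, 0.938, 0.035], [0.006, 0.035, -0.999]] [318.19439243 186.6003779 ] [-0.04868451  0.23690676 -0.03101771  1.2980223   0.03523906  0.30255335]
```

View pics/w2.png

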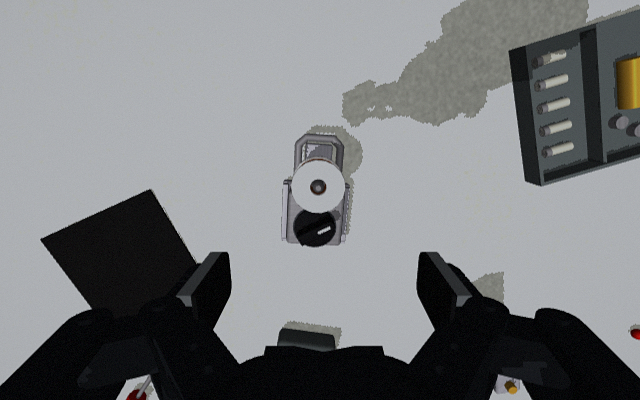

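The wrist view shows the bobbin hub at (318,187), the shackle bow at (320,136), and the dial at (316,230) with its white line near (324,230). The stand is nearly aligned with the tool.

```bash
python3 - <<'E'
from h import *
W=cam('wrist'); g=W['pixels'].astype(int); mx=g.max(2); mn=g.min(2)
def comp(m,seed=None):
    k,l,st,ce=cv2.connectedComponentsWithStats(m.astype(np.uint8)); return l,st,ce
roi=np.zeros(mx.shape,bool); roi[120:255,270:365]=1
l,st,ce=comp(roi&(mn>195)); 
for i in range(1,len(st)):
    if st[i,4]>15: print('white',st[i],ce[i],ray(W,*ce[i],.074))
i=1+np.argmax(st[1:,4]); cs,_=cv2.findContours((l==i).astype(np.uint8),0,1); c,r=cv2.minEnclosingCircle(max(cs,key=len)); b=ray(W,*c,.074);print('flange',c,r,b)
l,st,ce=comp(roi&(mx<50))
i=1+np.argmax(st[1:,4]); cs,_=cv2.findContours((l==i).astype(np.uint8),0,1); c,r=cv2.minEnclosingCircle(max(cs,key=len)); d=ray(W,*c,.050);print('dial',st[i],c,r,d)
v=(d-b)[:2]; print('yaw from dial',np.degrees(np.arctan2(v[1],v[0])),np.hypot(*v))
w=roi&(mx>150)&(np.indices(mx.shape)[0]>218)&(np.indices(mx.shape)[0]<240)&(np.indices(mx.shape)[1]>310)&(np.indices(mx.shape)[1]<335)
ys,xs=np.nonzero(w); P=np.array([ray(W,x,y,.064)[:2] for x,y in zip(xs,ys)]); u,s,vt=np.linalg.svd(P-P.mean(0)); 
print('line',len(xs),P.mean(0),vt[0],np.degrees(np.arctan2(*vt[0][::-1])), 'nose vec',P.mean(0)-d[:2])
E=[(284,182),(283,240),(296,145),(296,172),(343,145),(343,175)]
for a,bb in zip(E[::2],E[1::2]):
    q=ray(W,*a,.031)-ray(W,*bb,.031); print('edge yaw',np.degrees(np.arctan2(-q[1],-q[0])))
cv2.imwrite('pics/w2c.png',cv2.resize(W['pixels'][120:260,250:390],None,fx=4,fy=4,interpolation=cv2.INTER_CUBIC)[:,:,::-1])
E
```

```text
Traceback (most recent call last):
ValueError: attempt to get argmax of an empty sequence
```

```bash
cat > m.py <<'E'
from h import *
W=cam('wrist'); g=W['pixels'].astype(int); mx=g.max(2); mn=g.min(2)
print('flange val',g[187,300],'bench',g[187,240])
roi=np.zeros(mx.shape,np.uint8); roi[120:255,270:365]=1
def circ(m):
    k,l,st,ce=cv2.connectedComponentsWithStats((m&(roi>0)).astype(np.uint8)); i=1+np.argmax(st[1:,4])
    cs,_=cv2.findContours((l==i).astype(np.uint8),0,1); return cv2.minEnclosingCircle(max(cs,key=len))
t=(mn[187,300]+mn[187,240])/2
c,r=circ(cv2.medianBlur(mn.astype(np.uint8),3)>t); b=ray(W,*c,.074); print('flange',c,r,b)
c,r=circ(mx<60); d=ray(W,*c,.050); print('dial',c,r,d)
v=(d-b)[:2]; print('yaw from dial',np.degrees(np.arctan2(v[1],v[0])),np.hypot(*v))
ys,xs=np.nonzero(mx[220:240,312:334]>120); P=np.array([ray(W,x+312,y+220,.064)[:2] for x,y in zip(xs,ys)]); vt=np.linalg.svd(P-P.mean(0))[2]
print('line',len(xs),np.degrees(np.arctan2(*vt[0][::-1])),'nose vec',P.mean(0)-d[:2])
cv2.imwrite('pics/w2c.png',cv2.resize(W['pixels'][120:260,250:390],None,fx=4,fy=4,interpolation=cv2.INTER_CUBIC)[:,:,::-1])
E
python3 m.py
```

```text
flange val [171 176 180] bench [177 179 182]
flange (318.02789306640625, 185.818603515625) 26.306644439697266 [ 0.49703712 -0.01396959  0.074     ]
dial (314.9219055175781, 226.4566650390625) 21.621854782104492 [ 0.54268917 -0.03391472  0.05      ]
yaw from dial -23.600256241083898 0.049818848994069964
line 43 -110.17383126439147 nose vec [0.00176019 0.00969465]
```

View pics/w2c.png

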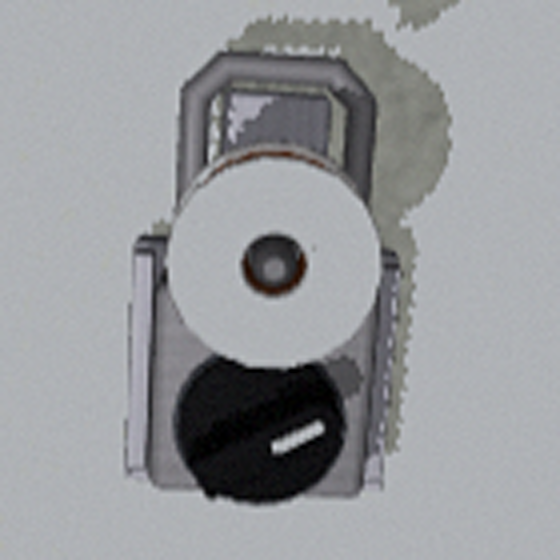

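The crop confirms the stand's x axis at about -22.5° yaw and the nose about 60° short (two notches). Next I'll descend on the bobbin and grip it.

>>> {"op": "jog_arm", "data": {"motion": [{"x":0,"y":-2,"z":50,"spin":2,"fingers":-1},{"x":0,"y":-3,"z":95,"spin":2,"fingers":-1},{"x":-1,"y":-4,"z":130,"spin":2,"fingers":-1},{"x":-1,"y":-5,"z":155,"spin":2,"fingers":-1},{"x":-1,"y":-6,"z":170,"spin":2,"fingers":-1},{"x":-1,"y":-6,"z":177,"spin":2,"fingers":-1},{"x":-1,"y":-6,"z":177,"spin":2,"fingers":-1}]}}

```text
clock: 5.18
eef_pos: [0.4992, -0.0124, 0.0435]
tool_rot: [0.191, 0.981, 0.018, 0.001]
ft_force: [0.2, -0.3, -0.4]
grip_width: 0.0853
grasp_force: 0.0
```

>>> {"op": "jog_arm", "data": {"motion": [{"x":0,"y":0,"z":0,"spin":0,"fingers":1},{"x":0,"y":0,"z":0,"spin":0,"fingers":1},{"x":0,"y":0,"z":0,"spin":0,"fingers":1},{"x":0,"y":0,"z":0,"spin":0,"fingers":1},{"x":0,"y":0,"z":0,"spin":0,"fingers":1},{"x":0,"y":0,"z":0,"spin":0,"fingers":1}]}}

```text
clock: 5.92
eef_pos: [0.4996, -0.0122, 0.0446]
tool_rot: [0.191, 0.981, 0.018, 0.002]
ft_force: [-1.8, -0.2, 7.2]
grip_width: 0.0497
grasp_force: 60.7
```

>>> {"op": "jog_arm", "data": {"motion": [{"x":0,"y":0,"z":-3,"spin":0,"fingers":1},{"x":0,"y":0,"z":-6,"spin":0,"fingers":1},{"x":0,"y":0,"z":-10,"spin":0,"fingers":1},{"x":0,"y":0,"z":-10,"spin":0,"fingers":1}]}}

```text
clock: 6.42
eef_pos: [0.499, -0.0124, 0.0534]
tool_rot: [0.191, 0.981, 0.018, 0.001]
ft_force: [1.0, -0.4, -2.0]
grip_width: 0.0496
grasp_force: 62.2
```

```bash
python3 - <<'E'
from h import *
W=cam('wrist'); save(W,'w3.png'); o=readout.get_obs(); print(o['ft_force'],o['ft_torque'])
E
```

```text
[-0.15869918 -0.46049036 -1.52197198] [-0.06588959 -0.00918678 -0.01905144]
```

View pics/w3.png

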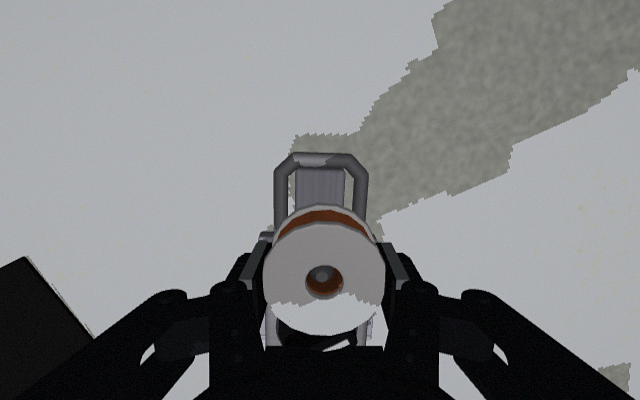

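The wrist view shows the bobbin held between the pads, with the spindle inside its bore at (322,275), and the force matches its weight. Lifting on.

>>> {"op": "jog_arm", "data": {"motion": [{"x":0,"y":0,"z":-8,"spin":0,"fingers":1},{"x":0,"y":1,"z":-16,"spin":0,"fingers":1},{"x":0,"y":1,"z":-24,"spin":0,"fingers":1},{"x":0,"y":1,"z":-34,"spin":0,"fingers":1},{"x":0,"y":2,"z":-50,"spin":0,"fingers":1},{"x":0,"y":3,"z":-80,"spin":0,"fingers":1},{"x":0,"y":3,"z":-80,"spin":0,"fingers":1}]}}

```text
clock: 7.35
eef_pos: [0.5015, -0.0126, 0.1359]
tool_rot: [0.191, 0.981, 0.019, 0.004]
ft_force: [1.3, -0.2, -2.2]
grip_width: 0.0495
grasp_force: 62.4
```

```bash
python3 - <<'E'
from h import *
o=readout.get_obs(); M=R.from_quat(o['tool_rot']).as_matrix(); p=np.array(o['eef_pos']);print(p,o['grip_width'],o['ft_force'])
print(M.T@(np.array([.527,-.269,.10])-p)*1000, M[2], M[:,2])
E
```

```text
[ 0.50146625 -0.01259327  0.13586982] 0.04947830816310364 [ 1.25566562 -0.23251301 -2.2352561 ]
[-119.64710681 -229.40500849   27.22018039] [-3.62676156e-04  3.79794372e-02 -9.99278455e-01] [ 0.01455323  0.03508237 -0.99927846]
```

>>> {"op": "jog_arm", "data": {"motion": [{"x":-12,"y":-23,"z":0,"spin":0,"fingers":1},{"x":-32,"y":-61,"z":0,"spin":0,"fingers":1},{"x":-55,"y":-105,"z":0,"spin":0,"fingers":1},{"x":-78,"y":-150,"z":0,"spin":0,"fingers":1},{"x":-100,"y":-190,"z":0,"spin":0,"fingers":1},{"x":-114,"y":-218,"z":10,"spin":0,"fingers":1},{"x":-120,"y":-229,"z":20,"spin":0,"fingers":1},{"x":-120,"y":-229,"z":27,"spin":0,"fingers":1}]}}

```text
clock: 8.35
eef_pos: [0.5242, -0.2684, 0.0955]
tool_rot: [0.191, 0.981, 0.019, -0.0]
ft_force: [0.1, 0.7, -1.4]
grip_width: 0.0493
grasp_force: 62.5
```

>>> {"op": "jog_arm", "data": {"motion": [{"x":0,"y":-1,"z":30,"spin":0,"fingers":1},{"x":0,"y":-2,"z":60,"spin":0,"fingers":1},{"x":0,"y":-3,"z":80,"spin":0,"fingers":1},{"x":0,"y":-3,"z":86,"spin":0,"fingers":1},{"x":0,"y":-3,"z":90,"spin":0,"fingers":1},{"x":0,"y":-3,"z":90,"spin":0,"fingers":1}]}}

```text
clock: 9.1
eef_pos: [0.5252, -0.268, 0.0079]
tool_rot: [0.19, 0.982, 0.018, 0.001]
ft_force: [-0.4, 0.0, -1.9]
grip_width: 0.0496
grasp_force: 62.5
```

>>> {"op": "jog_arm", "data": {"motion": [{"x":0,"y":0,"z":2,"spin":0,"fingers":1},{"x":0,"y":0,"z":4,"spin":0,"fingers":1},{"x":0,"y":0,"z":4,"spin":0,"fingers":1},{"x":0,"y":0,"z":4,"spin":0,"fingers":1}]}}

```text
clock: 9.6
eef_pos: [0.5252, -0.2684, 0.004]
tool_rot: [0.191, 0.981, 0.018, 0.001]
ft_force: [-0.4, 0.6, 3.6]
grip_width: 0.0498
grasp_force: 63.1
```

Contact with the mat. I'll release and rise.

>>> {"op": "jog_arm", "data": {"motion": [{"x":0,"y":0,"z":0,"spin":0,"fingers":-0.3},{"x":0,"y":0,"z":0,"spin":0,"fingers":-1},{"x":0,"y":0,"z":0,"spin":0,"fingers":-1},{"x":0,"y":0,"z":0,"spin":0,"fingers":-1},{"x":0,"y":0,"z":0,"spin":0,"fingers":-1},{"x":0,"y":0,"z":0,"spin":0,"fingers":-1}]}}

```text
clock: 10.35
eef_pos: [0.5247, -0.2681, 0.0033]
tool_rot: [0.191, 0.981, 0.018, 0.001]
ft_force: [0.3, 1.3, -0.3]
grip_width: 0.0856
grasp_force: 0.0
```

>>> {"op": "jog_arm", "data": {"motion": [{"x":0,"y":0,"z":-10,"spin":0,"fingers":-1},{"x":0,"y":1,"z":-30,"spin":0,"fingers":-1},{"x":0,"y":2,"z":-60,"spin":0,"fingers":-1},{"x":0,"y":4,"z":-110,"spin":0,"fingers":-1},{"x":0,"y":5,"z":-150,"spin":0,"fingers":-1},{"x":0,"y":6,"z":-180,"spin":0,"fingers":-1},{"x":0,"y":6,"z":-180,"spin":0,"fingers":-1}]}}

```text
clock: 11.22
eef_pos: [0.5273, -0.2699, 0.1874]
tool_rot: [0.191, 0.982, 0.017, 0.004]
ft_force: [0.1, 0.4, 0.0]
grip_width: 0.0853
grasp_force: 0.0
```

```bash
python3 - <<'E'
from h import *
W=cam('wrist'); save(W,'w4.png'); o=readout.get_obs(); M=R.from_quat(o['tool_rot']).as_matrix(); p=np.array(o['eef_pos']);print(p,proj(W,[.527,-.269,.033]))
# back to above the lock: dial axis ~ spindle + 51.5mm at yaw -22.5
print(M.T@(np.array([.510,-.020,.20])-p)*1000, M.round(3).tolist())
E
```

```text
[ 0.52617279 -0.26930216  0.18507677] [319.02053503 182.50753354]
[108.35156473 225.50110283  -6.70982385] [[-0.927, 0.374, 0.012], [0.374, 0.927, 0.034], [0.002, 0.036, -0.999]]
```

View pics/w4.png

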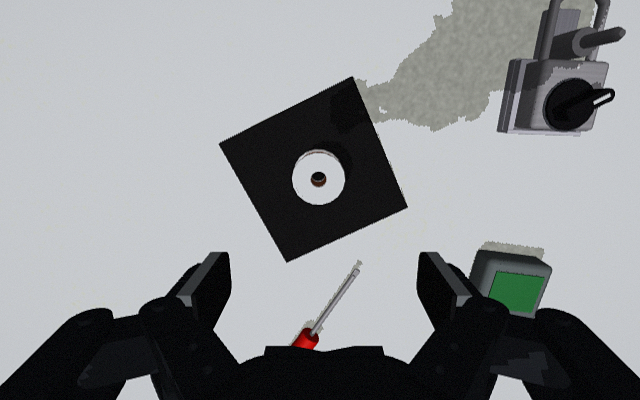

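The bobbin stands at the mat's middle, (319,179) in this view. Moving over the lock.

>>> {"op": "jog_arm", "data": {"motion": [{"x":10,"y":28,"z":0,"spin":0,"fingers":-1},{"x":27,"y":75,"z":0,"spin":0,"fingers":-1},{"x":45,"y":125,"z":0,"spin":0,"fingers":-1},{"x":62,"y":175,"z":0,"spin":0,"fingers":-1},{"x":75,"y":210,"z":0,"spin":0,"fingers":-1},{"x":81,"y":226,"z":0,"spin":0,"fingers":-1},{"x":81,"y":226,"z":0,"spin":0,"fingers":-1},{"x":81,"y":226,"z":0,"spin":0,"fingers":-1}]}}

```text
clock: 12.28
eef_pos: [0.5347, -0.0303, 0.1914]
tool_rot: [0.191, 0.981, 0.018, 0.0]
ft_force: [-0.0, -0.3, -0.2]
grip_width: 0.0857
grasp_force: 0.0
```

```bash
python3 - <<'E'
from h import *
W=cam('wrist'); save(W,'w5.png'); o=readout.get_obs(); print(o['eef_pos'],proj(W,[.5446,-.0332,.064]),proj(W,[.497,-.0135,.077]))
a=W['pixels'][100:260,220:420]
cv2.imwrite('pics/w5c.png',cv2.resize(a,None,fx=4,fy=3.75,interpolation=cv2.INTER_CUBIC)[:,:,::-1]); np.savez('w5.npz',**{k:W[k] for k in('pixels','K','R','t')})
E
```

```text
[ 0.53478686 -0.03050468  0.19153904] [320.07167851 202.32592001] [320.80952663 145.70257188]
```

View pics/w5c.png

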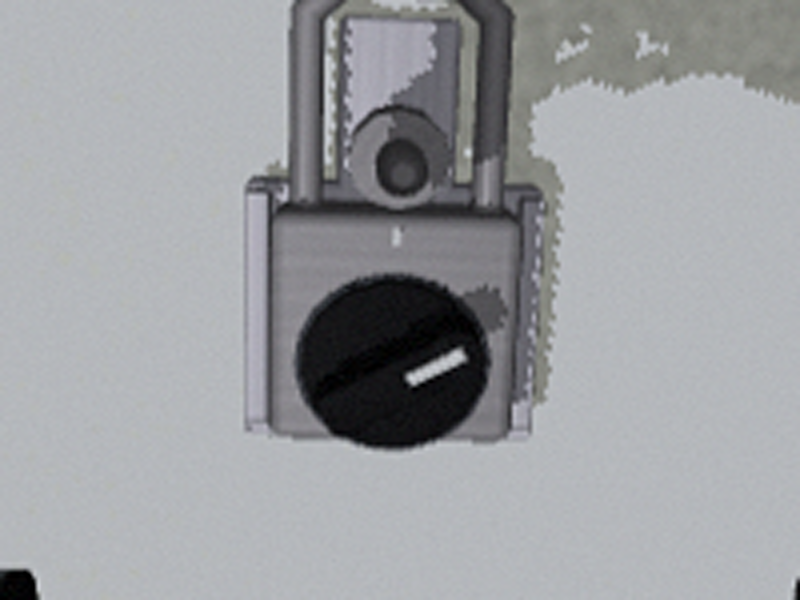

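The crop shows the spindle tip at (320.5,144), the dial skirt centre at (318.3,196.5) and the white line from (322,201.6) to (336.5,194.1), so the nose points right. The index mark is at (319,163).

```bash
python3 - <<'E'
from h import *
W=np.load('w5.npz'); 
s=ray(W,320.5,144,.077); d=ray(W,318.3,196.5,.05); a=ray(W,322,201.6,.064); b=ray(W,336.5,194.1,.064); m=ray(W,319,163,.042)
an=lambda v: np.degrees(np.arctan2(v[1],v[0]))
print('sp',s,'dial',d,'line',a,b,an(b-a)); print('yaw',an(d-s),an(d-m),np.hypot(*(d-s)[:2]))
for p,q in [((247,190),(247,428)),((543,190),(530,432)),((272,215),(275,430)),((520,212),(510,430)),((295,60),(293,190)),((512,60),(503,190))]:
    f=lambda t:ray(W,220+t[0]/4,100+t[1]/3.75,.033); print('edge',an(f(q)-f(p)))
o=readout.get_obs(); M=R.from_quat(o['tool_rot']).as_matrix(); print('tool -x',an(-M[:,0]),o['joint_pos'])
g=W['pixels'].astype(int)
E
```

```text
sp [ 0.49564202 -0.01321736  0.077     ] dial [ 0.54261601 -0.03379066  0.05      ] line [ 0.54463757 -0.03135446  0.064     ] [ 0.54316885 -0.0168414   0.064     ] 95.77863529060431
yaw -23.652074461762655 -23.825030902910115 0.05128173455479038
edge -24.07672649115405
edge -23.331075445848292
edge -23.02437380343987
edge -23.178050365846122
edge -24.34003870733874
edge -24.66444576840556
tool -x -22.09223056590697 [-0.07705209  0.32657704  0.01683651  1.25590923  0.0354325   0.30872477]
```

>>> {"op": "jog_arm", "data": {"motion": [{"x":-2,"y":-1,"z":20,"spin":10,"fingers":0},{"x":-4,"y":-1,"z":40,"spin":20,"fingers":0},{"x":-6,"y":-2,"z":60,"spin":30,"fingers":0},{"x":-8,"y":-3,"z":75,"spin":40,"fingers":0},{"x":-9,"y":-3,"z":85,"spin":50,"fingers":0},{"x":-9,"y":-3,"z":91,"spin":60,"fingers":0},{"x":-9,"y":-3,"z":91,"spin":62,"fingers":0},{"x":-9,"y":-3,"z":91,"spin":62,"fingers":0}]}}

```text
clock: 13.32
eef_pos: [0.5431, -0.0329, 0.101]
tool_rot: [0.669, 0.743, 0.016, -0.009]
ft_force: [0.2, -0.7, -0.4]
grip_width: 0.0426
grasp_force: 0.0
```

```bash
cat > d.py <<'E'
from h import *
import sys
o=readout.get_obs(); M=R.from_quat(o['tool_rot']).as_matrix(); p=np.array(o['eef_pos']); print(o['clock'],p.round(4),'y ang',np.degrees(np.arctan2(M[1,1],M[0,1])).round(1),o['grip_width'],'j6',o['joint_pos'][5],'F',np.round(o['ft_force'],1))
t=np.array([float(a) for a in sys.argv[1:4]]); print((M.T@(t-p)*1000).round(1),'up',M[2].round(3))
E
python3 d.py .5433 -.0341 .049
```

```text
13.325 [ 0.5431 -0.0329  0.101 ] y ang 6.0 0.042561135703393475 j6 1.3848284237163488 F [ 0.2 -0.7 -0.4]
[-3.  -0.5 52. ] up [ 0.034  0.012 -0.999]
```

>>> {"op": "jog_arm", "data": {"motion": [{"x":-1,"y":0,"z":20,"spin":0,"fingers":0},{"x":-2,"y":0,"z":38,"spin":0,"fingers":0},{"x":-3,"y":0,"z":47,"spin":0,"fingers":0},{"x":-3,"y":0,"z":51,"spin":0,"fingers":0},{"x":-3,"y":0,"z":51,"spin":0,"fingers":0},{"x":-3,"y":0,"z":51,"spin":0,"fingers":0}]}}

```text
clock: 14.08
eef_pos: [0.5442, -0.0333, 0.0504]
tool_rot: [0.669, 0.743, 0.016, -0.008]
ft_force: [-0.0, -0.4, 0.6]
grip_width: 0.0427
grasp_force: 0.0
```

>>> {"op": "jog_arm", "data": {"motion": [{"x":0,"y":0,"z":0,"spin":0,"fingers":1},{"x":0,"y":0,"z":0,"spin":0,"fingers":1},{"x":0,"y":0,"z":0,"spin":0,"fingers":1},{"x":0,"y":0,"z":0,"spin":0,"fingers":1},{"x":0,"y":0,"z":0,"spin":0,"fingers":1}]}}

```text
clock: 14.7
eef_pos: [0.544, -0.0333, 0.0503]
tool_rot: [0.669, 0.743, 0.016, -0.008]
ft_force: [-1.9, -0.4, 4.7]
grip_width: 0.0104
grasp_force: 61.4
```

```bash
python3 d.py .5433 -.0341 .049
```

```text
14.7 [ 0.544  -0.0333  0.0503] y ang 6.0 0.010392705328604037 j6 1.384814681539244 F [-1.9 -0.4  4.7]
[-0.8 -0.8  1.3] up [ 0.034  0.013 -0.999]
```

>>> {"op": "jog_arm", "data": {"motion": [{"x":0,"y":0,"z":0,"spin":-8,"fingers":1},{"x":0,"y":0,"z":0,"spin":-16,"fingers":1},{"x":0,"y":0,"z":0,"spin":-24,"fingers":1},{"x":0,"y":0,"z":0,"spin":-32,"fingers":1},{"x":0,"y":0,"z":0,"spin":-40,"fingers":1},{"x":0,"y":0,"z":0,"spin":-48,"fingers":1},{"x":0,"y":0,"z":0,"spin":-56,"fingers":1},{"x":0,"y":0,"z":0,"spin":-60,"fingers":1}]}}

```text
clock: 15.7
eef_pos: [0.5432, -0.0336, 0.0504]
tool_rot: [0.207, 0.978, 0.018, 0.0]
ft_force: [-3.6, 0.1, 8.3]
grip_width: 0.0102
grasp_force: 62.0
```

>>> {"op": "jog_arm", "data": {"motion": [{"x":0,"y":0,"z":0,"spin":0,"fingers":1},{"x":0,"y":0,"z":0,"spin":0,"fingers":1},{"x":0,"y":0,"z":0,"spin":0,"fingers":0},{"x":0,"y":0,"z":0,"spin":0,"fingers":0},{"x":0,"y":0,"z":0,"spin":0,"fingers":0},{"x":0,"y":0,"z":0,"spin":0,"fingers":0}]}}

```text
clock: 16.45
eef_pos: [0.5435, -0.0332, 0.0495]
tool_rot: [0.208, 0.978, 0.018, 0.0]
ft_force: [-1.1, 0.3, 0.3]
grip_width: 0.0427
grasp_force: 0.0
```

>>> {"op": "jog_arm", "data": {"motion": [{"x":0,"y":0,"z":-15,"spin":0,"fingers":0},{"x":0,"y":1,"z":-40,"spin":0,"fingers":0},{"x":0,"y":3,"z":-80,"spin":0,"fingers":-1},{"x":0,"y":4,"z":-120,"spin":0,"fingers":-1},{"x":0,"y":5,"z":-140,"spin":0,"fingers":-1},{"x":0,"y":5,"z":-140,"spin":0,"fingers":-1}]}}

```text
clock: 17.2
eef_pos: [0.5461, -0.0338, 0.1928]
tool_rot: [0.208, 0.978, 0.019, 0.003]
ft_force: [0.5, 0.2, -0.3]
grip_width: 0.0854
grasp_force: 0.0
```

```bash
python3 d.py .4793 -.0059 .1; python3 - <<'E'
from h import *
W=cam('wrist'); np.savez('w6.npz',**{k:W[k] for k in('pixels','K','R','t')})
g=W['pixels'].astype(int).max(2); d=proj(W,[.5433,-.0341,.064]); print(d)
u,v=d.astype(int); sub=g[v-26:v+26,u-26:u+26]
k,l,st,ce=cv2.connectedComponentsWithStats((sub>110).astype(np.uint8))
for i in range(1,k):
    if st[i,4]>15:
        ys,xs=np.nonzero(l==i); P=np.array([ray(W,x+u-26,y+v-26,.064)[:2] for x,y in zip(xs,ys)]); vt=np.linalg.svd(P-P.mean(0))[2]
        print(st[i],ce[i]+[u-26,v-26],P.mean(0),np.degrees(np.arctan2(*vt[0][::-1])))
E
```

```text
17.2 [ 0.5461 -0.0338  0.1928] y ang 66.0 0.08541724411925872 j6 0.33704958527869733 F [ 0.5  0.2 -0.3]
[72.3 -5.2 92.8] up [ 0.001  0.038 -0.999]
[316.82953567 187.48435186]
[  0   0  52  52 709] [309.65726375 196.58956276] [ 0.54855651 -0.04333418] 25.41597231852357
[ 40   0  12  21 105] [337.43809524 166.42857143] [ 0.53354741 -0.0099852 ] 2.691396530809279
[25 10  4 16 59] [316.57627119 178.20338983] [ 0.53557347 -0.03085931] -21.867087552248194
```

The nose now points at the shackle: the white line is centred at (316.6,178) with its angle within 2°. Going to the shackle legs.

>>> {"op": "jog_arm", "data": {"motion": [{"x":15,"y":-1,"z":10,"spin":0,"fingers":-1},{"x":40,"y":-3,"z":30,"spin":0,"fingers":-1},{"x":62,"y":-4,"z":60,"spin":0,"fingers":-1},{"x":72,"y":-5,"z":85,"spin":0,"fingers":-1},{"x":72,"y":-5,"z":93,"spin":0,"fingers":-1},{"x":72,"y":-5,"z":93,"spin":0,"fingers":-1}]}}

```text
clock: 18.0
eef_pos: [0.4774, -0.0057, 0.0966]
tool_rot: [0.208, 0.978, 0.018, -0.0]
ft_force: [0.8, -0.4, -0.0]
grip_width: 0.0854
grasp_force: 0.0
```

```bash
python3 d.py .4793 -.0058 .008
```

```text
18.0 [ 0.4774 -0.0057  0.0966] y ang 66.0 0.08539035978120084 j6 0.3842226224500501 F [ 0.8 -0.4 -0. ]
[-2.5 -2.4 88.6] up [ 0.008  0.035 -0.999]
```

>>> {"op": "jog_arm", "data": {"motion": [{"x":0,"y":-1,"z":30,"spin":0,"fingers":-1},{"x":-1,"y":-1,"z":60,"spin":0,"fingers":-1},{"x":-2,"y":-2,"z":78,"spin":0,"fingers":-1},{"x":-2,"y":-2,"z":86,"spin":0,"fingers":-1},{"x":-2,"y":-2,"z":89,"spin":0,"fingers":-1},{"x":-2,"y":-2,"z":89,"spin":0,"fingers":-1}]}}

```text
clock: 18.75
eef_pos: [0.48, -0.0052, 0.0088]
tool_rot: [0.208, 0.978, 0.018, 0.001]
ft_force: [-0.6, -0.4, 0.5]
grip_width: 0.0853
grasp_force: 0.0
```

>>> {"op": "jog_arm", "data": {"motion": [{"x":0,"y":0,"z":0,"spin":0,"fingers":1},{"x":0,"y":0,"z":0,"spin":0,"fingers":1},{"x":0,"y":0,"z":0,"spin":0,"fingers":1},{"x":0,"y":0,"z":0,"spin":0,"fingers":1},{"x":0,"y":0,"z":0,"spin":0,"fingers":1},{"x":0,"y":0,"z":0,"spin":0,"fingers":1}]}}

```text
clock: 19.5
eef_pos: [0.4794, -0.0051, 0.0085]
tool_rot: [0.208, 0.978, 0.018, 0.001]
ft_force: [-1.9, -1.5, 5.5]
grip_width: 0.05
grasp_force: 61.3
```

```bash
python3 d.py .4793 -.0058 .008
```

```text
19.5 [ 0.4794 -0.0051  0.0085] y ang 66.0 0.0499746406085788 j6 0.38549000307623826 F [-1.9 -1.5  5.5]
[-0.2 -0.7  0.5] up [ 0.006  0.036 -0.999]
```

>>> {"op": "jog_arm", "data": {"motion": [{"x":4,"y":0,"z":0,"spin":0,"fingers":1},{"x":8,"y":0,"z":0,"spin":0,"fingers":1},{"x":12,"y":0,"z":0,"spin":0,"fingers":1},{"x":16,"y":0,"z":0,"spin":0,"fingers":1},{"x":20,"y":0,"z":0,"spin":0,"fingers":1},{"x":22,"y":0,"z":0,"spin":0,"fingers":1},{"x":22,"y":0,"z":0,"spin":0,"fingers":1}]}}

```text
clock: 20.38
eef_pos: [0.4586, 0.0041, 0.0082]
tool_rot: [0.208, 0.978, 0.018, 0.0]
ft_force: [0.5, 0.2, 2.9]
grip_width: 0.0498
grasp_force: 61.6
```

>>> {"op": "jog_arm", "data": {"motion": [{"x":1,"y":0,"z":0,"spin":0,"fingers":1},{"x":2,"y":0,"z":0,"spin":0,"fingers":1},{"x":2,"y":0,"z":0,"spin":0,"fingers":1}]}}

```text
clock: 20.75
eef_pos: [0.4575, 0.0045, 0.0084]
tool_rot: [0.208, 0.978, 0.018, 0.001]
ft_force: [3.0, -1.4, 1.7]
grip_width: 0.0497
grasp_force: 61.6
```

```bash
python3 d.py .4793 -.0058 .008
```

```text
20.75 [0.4575 0.0045 0.0084] y ang 66.0 0.049719759004435655 j6 0.40539106423260307 F [ 3.  -1.4  1.7]
[-24.1  -0.5   0.2] up [ 0.006  0.036 -0.999]
```

>>> {"op": "jog_arm", "data": {"motion": [{"x":1,"y":0,"z":0,"spin":0,"fingers":1},{"x":2,"y":0,"z":0,"spin":0,"fingers":1},{"x":2,"y":0,"z":0,"spin":0,"fingers":1}]}}

```text
clock: 21.12
eef_pos: [0.4574, 0.0047, 0.0089]
tool_rot: [0.208, 0.978, 0.018, 0.002]
ft_force: [5.5, -2.5, 1.7]
grip_width: 0.0498
grasp_force: 61.7
```

```bash
python3 d.py .4793 -.0058 .008
```

```text
21.125 [0.4574 0.0047 0.0089] y ang 66.0 0.049810772797780976 j6 0.40724494142767487 F [ 5.5 -2.5  1.7]
[-24.3  -0.7   0.8] up [ 0.003  0.036 -0.999]
```

The shackle is at its stop: force rises with no further motion. I'll release and regrip by the lock body, which is balanced.

>>> {"op": "jog_arm", "data": {"motion": [{"x":-1,"y":0,"z":0,"spin":0,"fingers":0},{"x":-1,"y":0,"z":0,"spin":0,"fingers":-1},{"x":-1,"y":0,"z":0,"spin":0,"fingers":-1},{"x":-1,"y":0,"z":0,"spin":0,"fingers":-1},{"x":-1,"y":0,"z":0,"spin":0,"fingers":-1}]}}

```text
clock: 21.75
eef_pos: [0.4557, 0.0052, 0.0081]
tool_rot: [0.208, 0.978, 0.018, -0.0]
ft_force: [-0.8, -0.7, 0.1]
grip_width: 0.0854
grasp_force: 0.0
```

>>> {"op": "jog_arm", "data": {"motion": [{"x":0,"y":1,"z":-20,"spin":0,"fingers":-1},{"x":0,"y":2,"z":-50,"spin":0,"fingers":-1},{"x":0,"y":3,"z":-90,"spin":0,"fingers":-1},{"x":-20,"y":4,"z":-120,"spin":0,"fingers":-1},{"x":-50,"y":5,"z":-140,"spin":0,"fingers":-1},{"x":-75,"y":5,"z":-140,"spin":0,"fingers":-1},{"x":-81,"y":5,"z":-140,"spin":0,"fingers":-1},{"x":-81,"y":5,"z":-140,"spin":0,"fingers":-1}]}}

```text
clock: 22.75
eef_pos: [0.5303, -0.0282, 0.1471]
tool_rot: [0.208, 0.978, 0.018, -0.001]
ft_force: [-0.7, -0.9, -0.1]
grip_width: 0.0857
grasp_force: 0.0
```

```bash
python3 d.py .5324 -.0287 .045; python3 - <<'E'
from h import *
W=cam('wrist'); 
for n,p in [('bow-out',[.4958-.916*.0655,-.0133+.4*.0655,.027]),('sp',[.4958,-.0133,.077]),('dial',[.4958+.916*.05,-.0133-.4*.05,.064])]: print(n,proj(W,p))
a=W['pixels'][60:240,220:420]
cv2.imwrite('pics/w7c.png',cv2.resize(a,None,fx=3.3,fy=3.3,interpolation=cv2.INTER_CUBIC)[:,:,::-1])
E
```

```text
22.75 [ 0.5303 -0.0282  0.1471] y ang 66.0 0.08573465631171628 j6 0.34528430214151057 F [-0.7 -0.9 -0.1]
[ -3.1  -3.2 102. ] up [ 0.009  0.035 -0.999]
bow-out [317.42394672  64.8314439 ]
sp [319.85492384 158.41410041]
dial [320.05557172 221.60274433]
```

View pics/w7c.png

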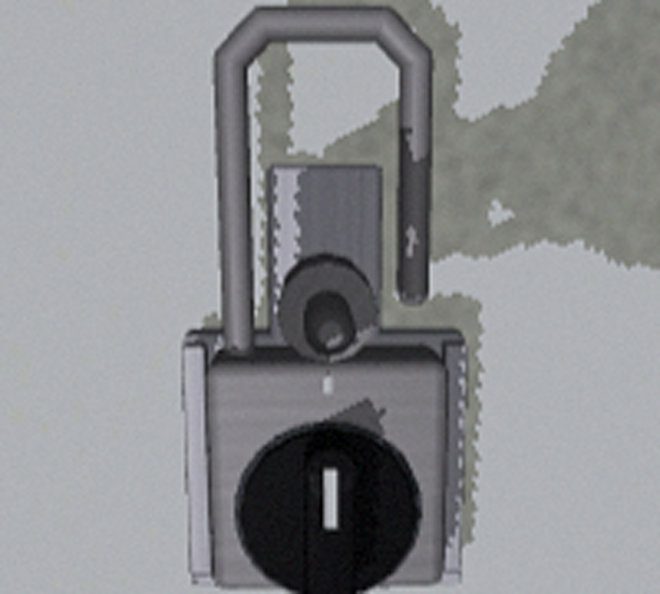

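The crop shows the shackle fully out with its short leg free of the body at (413,300), and the dial line points at the shackle. Descending on the body.

>>> {"op": "jog_arm", "data": {"motion": [{"x":-1,"y":-1,"z":40,"spin":0,"fingers":-1},{"x":-2,"y":-2,"z":75,"spin":0,"fingers":-1},{"x":-2,"y":-3,"z":100,"spin":0,"fingers":-1},{"x":-2,"y":-4,"z":117,"spin":0,"fingers":-1},{"x":-2,"y":-4,"z":125,"spin":0,"fingers":-1},{"x":-2,"y":-4,"z":127,"spin":0,"fingers":-1},{"x":-2,"y":-4,"z":127,"spin":0,"fingers":-1}]}}

```text
clock: 23.68
eef_pos: [0.5328, -0.0282, 0.0214]
tool_rot: [0.208, 0.978, 0.018, 0.001]
ft_force: [0.1, 0.5, -0.3]
grip_width: 0.0854
grasp_force: 0.0
```

>>> {"op": "jog_arm", "data": {"motion": [{"x":0,"y":0,"z":0,"spin":0,"fingers":1},{"x":0,"y":0,"z":0,"spin":0,"fingers":1},{"x":0,"y":0,"z":0,"spin":0,"fingers":1},{"x":0,"y":0,"z":0,"spin":0,"fingers":1},{"x":0,"y":0,"z":0,"spin":0,"fingers":1}]}}

```text
clock: 24.3
eef_pos: [0.5334, -0.0285, 0.0221]
tool_rot: [0.208, 0.978, 0.018, 0.002]
ft_force: [-0.3, -0.0, 5.7]
grip_width: 0.0584
grasp_force: 65.6
```

```bash
python3 d.py .5324 -.0287 .020
```

```text
24.3 [ 0.5334 -0.0285  0.0221] y ang 66.0 0.05837809618195425 j6 0.3453718089676109 F [-0.3 -0.   5.7]
[ 0.8 -0.7  2. ] up [ 0.004  0.036 -0.999]
```

Gripped on the 60 mm body. Lifting slowly, then up.

>>> {"op": "jog_arm", "data": {"motion": [{"x":0,"y":0,"z":-5,"spin":0,"fingers":1},{"x":0,"y":0,"z":-10,"spin":0,"fingers":1},{"x":0,"y":1,"z":-16,"spin":0,"fingers":1},{"x":0,"y":1,"z":-24,"spin":0,"fingers":1},{"x":0,"y":1,"z":-24,"spin":0,"fingers":1}]}}

```text
clock: 24.92
eef_pos: [0.5331, -0.0281, 0.0458]
tool_rot: [0.208, 0.978, 0.018, 0.001]
ft_force: [1.9, -0.9, -1.2]
grip_width: 0.0585
grasp_force: 65.5
```

```bash
python3 d.py .5324 -.0287 .020
```

```text
24.925 [ 0.5331 -0.0281  0.0458] y ang 66.0 0.05846406349376011 j6 0.3454931144582846 F [ 1.9 -0.9 -1.2]
[ 0.2 -1.8 25.7] up [ 0.006  0.036 -0.999]
```

>>> {"op": "jog_arm", "data": {"motion": [{"x":-1,"y":0,"z":0,"spin":0,"fingers":1},{"x":-1,"y":0,"z":-10,"spin":0,"fingers":1},{"x":-1,"y":1,"z":-20,"spin":0,"fingers":1},{"x":-1,"y":1,"z":-34,"spin":0,"fingers":1},{"x":-1,"y":2,"z":-50,"spin":0,"fingers":1},{"x":-1,"y":3,"z":-70,"spin":0,"fingers":1},{"x":-1,"y":3,"z":-85,"spin":0,"fingers":1},{"x":-1,"y":3,"z":-85,"spin":0,"fingers":1}]}}

```text
clock: 25.92
eef_pos: [0.5352, -0.029, 0.1317]
tool_rot: [0.208, 0.978, 0.018, 0.002]
ft_force: [-0.0, -0.6, -3.9]
grip_width: 0.0585
grasp_force: 66.1
```

>>> {"op": "jog_arm", "data": {"motion": [{"x":0,"y":0,"z":-20,"spin":0,"fingers":1},{"x":0,"y":1,"z":-45,"spin":0,"fingers":1},{"x":0,"y":2,"z":-65,"spin":0,"fingers":1},{"x":0,"y":3,"z":-80,"spin":0,"fingers":1},{"x":0,"y":3,"z":-80,"spin":0,"fingers":1},{"x":0,"y":3,"z":-80,"spin":0,"fingers":1},{"x":0,"y":3,"z":-80,"spin":0,"fingers":1},{"x":0,"y":3,"z":-80,"spin":0,"fingers":1}]}}

```text
clock: 26.92
eef_pos: [0.5343, -0.029, 0.2092]
tool_rot: [0.208, 0.978, 0.018, -0.0]
ft_force: [0.2, 0.8, -2.4]
grip_width: 0.0586
grasp_force: 66.1
```

```bash
python3 d.py .5324 -.0287 .020; python3 - <<'E'
from h import *
o=readout.get_obs(); print(o['ft_force'],o['ft_torque'],o['grasp_force'],np.abs(o['joint_vel']).max())
S=cam('scene'); g=S['pixels'].astype(int)
m=(g.min(2)>120).astype(np.uint8); u,v=proj(S,[.526,-.269,.033]).astype(int); print('bobbin px',u,v,g[v-6:v+8:3,u-8:u+9:4].mean(2).round())
E
```

```text
26.925 [ 0.5343 -0.029   0.2092] y ang 66.0 0.05858522887270453 j6 0.3443069082696322 F [ 0.2  0.8 -2.4]
[  0.3  -7.2 189.1] up [ 0.008  0.035 -0.999]
[ 0.18610328  0.80071615 -2.42207613] [-0.07583481 -0.04267534 -0.02572862] 66.05873429216444 0.007366251021317723
bobbin px 305 153 [[177. 152.  97.  63.  49.]
 [ 66. 135. 173. 174. 136.]
 [ 71. 180. 128. 131. 175.]
 [ 63. 169. 175. 176. 170.]
 [ 54.  74. 104. 103.  75.]]
```

```bash
python3 - <<'E'
from h import *
W=cam('wrist'); g=W['pixels'].astype(int).mean(2)
ax=np.array([.916,-.4]); o=np.array([.4958,-.0133])+ax*.043
for e in (0,.010,.018,.022,.026):
    p=np.r_[o-ax*(.0855+e),.213]; q=proj(W,p); u,v=np.clip(q.astype(int),0,[639,399]); print(e,q.round(),g[max(v-1,0):v+2,u-3:u+4].mean().round())
print(g[0:260:6,320].round().tolist())
E
```

```text
0 [321.  71.] 223.0
0.01 [321.  45.] 223.0
0.018 [321.  23.] 118.0
0.022 [321.  12.] 160.0
0.026 [321.   0.] 222.0
[223.0, 122.0, 164.0, 148.0, 96.0, 223.0, 224.0, 223.0, 222.0, 224.0, 224.0, 224.0, 224.0, 224.0, 224.0, 224.0, 223.0, 226.0, 212.0, 210.0, 192.0, 139.0, 107.0, 66.0, 80.0, 119.0, 217.0, 209.0, 204.0, 210.0, 214.0, 209.0, 212.0, 214.0, 55.0, 57.0, 74.0, 98.0, 105.0, 107.0, 104.0, 110.0, 43.0, 4.0]
```

The shackle bow is centred at row ~15, so it is about 21 mm out. Handing in.

```bash
python3 -c "
from workcell import bot
print(bot.job_done())"
```

```text
the job is handed in; nothing more can be done
None
```

I handed the job in at about 27 s on the robot clock, no verdict came back: the bobbin is standing on the mat, the dial is in the opening notch, the shackle is at its stop (about 21 mm out by camera), and the open lock is held still about 20 cm above the bench.

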